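# Hold the drawer front for the fitter

### The job

The kitchen drawer on the worktop is waiting for its front: from the wooden rack take the low, wide drawer front with the bow handle, and stand it on the worktop against the drawer's open end, handle outward, centred across the drawer and flat against both steel front brackets. Press it home gently and keep a steady push of about 12 newtons on it for a few seconds, as a third hand while the fitter drives the bracket screws from inside the drawer; your program finishes while you are still holding it pressed there. Leave the other two panels in the rack and everything else where it is.

Things in the scene. Friction and masses are not known exactly. Their poses are not given: they have to be found in the camera images.
- front: The drawer front to hold: linen-grey board 18 mm thick (its x), 296 mm wide (y), 140 mm high (z), 0.45 to 0.7 kg. Origin: centre of its underside. Its outer face, with a bow handle, looks to its own -x; its white back, with pilot holes, to +x. Starts upright in one of the rack's three slots, underside 15 mm above the worktop. Its top 60 mm are clear: pinch it there across its thickness.
- front_handle (a point): Middle of the front's arched steel handle: 37 mm to -x of the board's middle plane, 70 mm above its underside. The handle is 128 mm long along y and 10 mm thick.
- drawer: Drawer without its front, fixed on four rubber pucks: 262 mm wide, 300 mm deep, sides 25 to 120 mm above the worktop. Origin: on the worktop below the middle of its open end, in the plane of the two bracket faces; -x looks out of the open end (towards the robot), y across, z up. The front's place is x = -9 mm, y = 0, z = 0 in this frame, axes parallel: it overlaps the drawer by 17 mm at each side.
- bracket_left: Left (+y) steel front bracket, fixed to the drawer: a rigid flat flange, face at x = 0 of the drawer, y = 86 to 131 mm, 34 to 118 mm above the worktop. Between the two brackets the drawer's end is open, 172 mm wide, with room for a finger behind the front (base board's top 41 mm up). Origin: that of the drawer.
- bracket_right: Right (-y) steel front bracket, the mirror image of the left one: y = -86 to -131 mm. Rigid. Its origin is that of the drawer.
- rack: Fixed wooden rack, 300 mm (its x) by 172 mm (y), 60 mm high: two notched battens with three slots 90 mm apart along its x (at -90, 0, 90 mm), 22 mm wide, 45 mm deep, slot floors 15 mm above the worktop. Panels stand upright in the slots, parallel to its y, outer faces to its -x. Origin: centre of its underside.
- tall_front: A taller drawer front, 18 x 296 x 176 mm, with the same bow handle at mid height; stays in its rack slot. Origin: centre of its underside.
- filler: A narrow filler panel, 18 x 196 x 140 mm, without a handle; stays in its rack slot. Origin: centre of its underside.
- screwdriver: Screwdriver lying between robot and drawer, about 200 mm long; leave alone.
- mug: White mug, 80 mm across, 95 mm high, near the robot; leave alone. Origin: centre of its underside.
- screw_tub: Clear tub of screws, 72 mm across, 45 mm high, behind the rack and the drawer; leave alone. Origin: centre of its underside.
- canister_a: The nearer of two white square canisters with wooden lids, 100 x 100 x 149 mm, behind the rack; leave alone. Origin: centre of its underside.
- drill: Cordless drill lying on its side, 230 mm long, 60 mm high, to the right; leave alone. Origin: on the worktop under its barrel.

How it is judged:
On the way, in this order (a step that is already met when the one before it is completed fails the run):
1. the drawer front is lifted clear of the rack (z of front in the frame of rack above 0.065 m), for 0.1 s.
2. the front is held in its place against both brackets with 7 to 18 N for 2 s on end (contact force between front and drawer between 7 and 18 N and contact force between front and bracket_left above 1 N and contact force between front and bracket_right above 1 N and x of front in the frame of drawer between -0.014 and -0.006 m and y of front in the frame of drawer between -0.005 and 0.005 m and z of front in the frame of drawer below 0.004 m and x of front_handle in the frame of drawer below -0.03 m and angle between the y axis of front and the y axis of drawer, either way round below 0.02 rad and angle between front's own z axis and vertical below 0.035 rad and contact force between the fingers and front above 3 N and linear speed of front below 0.01 m/s), for 2 s.
At the end, for the whole second after the job is handed in: The robot still holds the drawer front, at rest and pressed against the drawer with 7 to 18 N in all and more than 1 N on each bracket, handle outward, centred within 5 mm, its underside less than 4 mm above the worktop, parallel to the drawer within 0.02 rad and upright within 0.035 rad (all of step 2); the arm keeps its last pose, push and grip.
It fails at once if the front is banged or forced against the drawer (over 40 N) (contact force between front and drawer above 40 N).
It fails at once if another panel or a bystander is moved by more than 25 mm (distance of any of tall_front, filler, screwdriver, mug, screw_tub, canister_a, drill from where it was at the start of the episode above 0.025 m).
It also fails if it takes over 64 s, if anything falls off the work surface, if the arm or the gripper's body presses on something with over 40 N, if the wrist force passes 120 N, or if a joint passes its speed limit or range.

### The arm

A 6-joint arm with a two-finger parallel gripper is mounted at the origin on the work surface. World frame = base frame: x ahead of the robot, y to its left, z up, the work surface at z = 0. Lengths are in m, angles in rad, forces in N, time in s.
With the tool pointing down it reaches from about 0.35 to 0.85 m from the base axis. Payload 8.1 kg.
Tool frame: the origin (TCP) lies where the fingers leave the gripper's body, on its centre line; the fingertips stand 84 mm ahead of it and the grasp point (between the pads) lies 65 mm ahead of it (robot.hold_point_z is the distance from the TCP to the grasp point, in m); z points along the fingers, y is the direction in which the jaws open and shut (so a half turn about z gives the same grasp; the last joint's range is limited). The gripper opens to 93 mm and grips with 3 to 60 N. Pads are 15 mm wide; open, the fingers measure 128 mm over their backs; the gripper's body (75 mm by 188 mm) begins 65 mm behind the grasp point.
Start: joints at [1.26, 0.13, 1.488, -0, 1.523, -0.085], TCP at [0.134, 0.585, 0.303] pointing down, gripper open.
Joint ranges: [-2.96, 2.96], [-0.89, 2.26], [0.02, 2.5], [-1.34, 4.48], [0, 2.73], [-2.66, 2.66]. Speed limits (rad/s): [2.39, 2.39, 2.79, 3.14, 3.14, 3.14].

### API

Orientations are given as a rotation vector (axis times angle).
In Python, from plant import robot gives the robot as it stands.
- The arm moves only by the tool drive_tool, never from a script. Its argument "rows" is text: rows parted by semicolons, each of 7 numbers parted by spaces: the shift along the world's x, y, z in m, then the turn, a rotation vector about the world's x, y, z in degrees, then the opening in per cent of the stroke, from 0 (shut) to 100 (fully open). In form: x y z rx ry rz grip; .... A call has 1 to 20 rows; each row shifts and turns the commanded pose from where the row before left it; what a row does not reach is not made up. A row lasts 1/8 s, in which the tool goes at most 62.5 mm and 10.7 degrees, less where a joint would pass 70% of its speed; a pose out of reach is approached as far as the arm can. A call is refused whole if a number of a shift passes 0.0625 or a number of a turn 10.7, either way. A call with a gripper value outside its range is refused whole. The fingers move at their own pace and stop on an object; "squeeze" is the grip in N (left out, the last holds). Time passes only in rows, so rows that do not move let the fingers close. It gives the time, the measured TCP pose, the force and the opening at its end, in the units of the state.
- robot.read_state(): the state, without advancing time (a new reading comes with each control period).
- robot.read_camera(name): name is "scene" or "top"; returns the picture (420x560x3 uint8, red, green, blue); there is no depth.
- robot.get_calibration(name): a dict with "K" (3x3 intrinsics, pixels), "k1" (the pictures are not rectified: a ray, as slopes to the right and down, at radius r is drawn at 1 + k1 r^2 times it, then the intrinsics apply), "R" (3x3) and "t" (3): a world point X has camera coordinates R X + t. Camera axes: x right, y down, z forward; pixel columns grow to the right and rows downward; lengths in m; the calibration is good to about 2 mm. A picture is of the moment at which its call begins. get_calibration takes no time and is no camera call.
- robot.close_job(): hands the job in, once; it reports no verdict.
The state is a dict: "t": time; "q": joint angles; "dq": joint speeds; "joint_torque": joint torques, N m; "tool_pos": TCP position; "orientation": TCP orientation; "force": force on the tool from outside, world axes, zero at the start; "wrist_torque": the same for the moment, N m; "opening": finger opening in m.
Only numpy, scipy, OpenCV 4.12 (cv2) and the standard library are available. Lean on these libraries where they do the work, as an engineer would, in place of code of your own. Each camera call takes 0.05 s, during which the arm holds its last target. There are 200 camera calls.

## Working session

There is one attempt and no reset: what is moved stays moved. The work goes in short steps, Python scripts to look and compute and a tool call to move; the robot and the scene stay as the last step left them, time stands still between calls to the robot, and variables do not carry over. Pictures are saved under pics/ and viewed, and the job is handed in when it is done.

Besides the shell and the picture viewer there is one more tool, called after "Call:" as name(argument=value, ...), one argument or row to a line, values as JSON. drive_tool: Moves the arm, as the interface text tells. Its arguments: {"type":"object","properties":{"rows":{"type":"string"},"squeeze":{"type":"number"}},"required":["rows"]}

```bash
mkdir -p pics; ls; cat > h.py <<'E'
import numpy as np, cv2
from plant import robot
def snap(cam,name):
    im=robot.read_camera(cam); cv2.imwrite(f'pics/{name}.png',cv2.cvtColor(im,cv2.COLOR_RGB2BGR)); return im
def ray(cam,u,v):
    c=robot.get_calibration(cam);K=np.array(c['K']);R=np.array(c['R']);t=np.array(c['t'])
    d=np.array([(u-K[0,2])/K[0,0],(v-K[1,2])/K[1,1]]);s=d.copy()
    for _ in range(30): s=d/(1+c['k1']*(s@s))
    return -R.T@t, R.T@np.array([s[0],s[1],1])
def onz(cam,u,v,z):
    o,d=ray(cam,u,v); return o+d*(z-o[2])/d[2]
def proj(cam,X):
    c=robot.get_calibration(cam);K=np.array(c['K']);p=np.array(c['R'])@np.array(X)+np.array(c['t'])
    s=p[:2]/p[2]; s=s*(1+c['k1']*(s@s)); return K[0,0]*s[0]+K[0,2],K[1,1]*s[1]+K[1,2]
E
python3 - <<'E'
from h import *
for c in('scene','top'):
    snap(c,c+'0'); k=robot.get_calibration(c); print(k)
print(robot.read_state())
E
```

```text
pics
{'K': array([[497.69614664,   0.        , 274.35738031],
       [  0.        , 497.69614664, 207.69368788],
       [  0.        ,   0.        ,   1.        ]]), 'k1': 0.037952687041531444, 'R': array([[ 0.64685954,  0.76255604,  0.00900114],
       [ 0.60857663, -0.50905734, -0.6086831 ],
       [-0.45957288,  0.39921035, -0.79336238]]), 't': array([-0.26298783, -0.3261865 ,  1.65731838])}
{'K': array([[457.75990139,   0.        , 277.68336139],
       [  0.        , 457.75990139, 216.61296756],
       [  0.        ,   0.        ,   1.        ]]), 'k1': -0.13955873337815447, 'R': array([[ 0.01987748, -0.99971248,  0.01341023],
       [-0.98667543, -0.0217811 , -0.16123642],
       [ 0.16148215, -0.01002657, -0.9868247 ]]), 't': array([-0.10958241,  0.55039995,  1.43895963])}
{'t': 0.1, 'q': array([ 1.25962851e+00,  1.31131924e-01,  1.48917447e+00, -1.12778773e-05,
        1.52301346e+00, -8.54137596e-02]), 'dq': array([-0.0001149 , -0.00146429, -0.00308209, -0.00061028,  0.00080702,
        0.0004481 ]), 'joint_torque': array([ 2.01860785e-03, -5.61337996e+01, -4.93095660e+01,  7.70624634e-02,
        2.92063330e-02, -1.01029689e-04]), 'tool_pos': array([0.13417707, 0.58441322, 0.30176234]), 'orientation': array([-3.53823029e-01, -3.12127189e+00,  2.66312123e-03]), 'force': array([ 0.20879878, -0.53935053, -0.08699906]), 'wrist_torque': array([-0.00880484, -0.01146741, -0.0197071 ]), 'opening': 0.09323784443061135}
```

View pics/scene0.png

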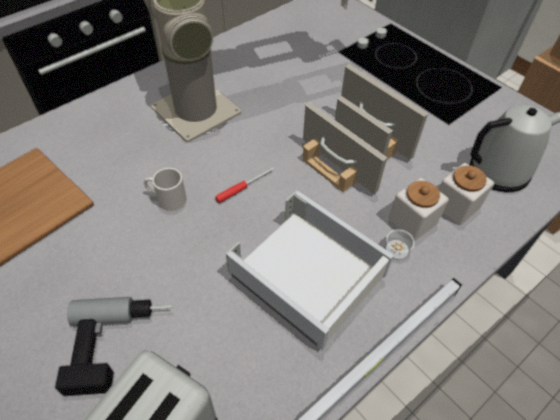

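View pics/top0.png

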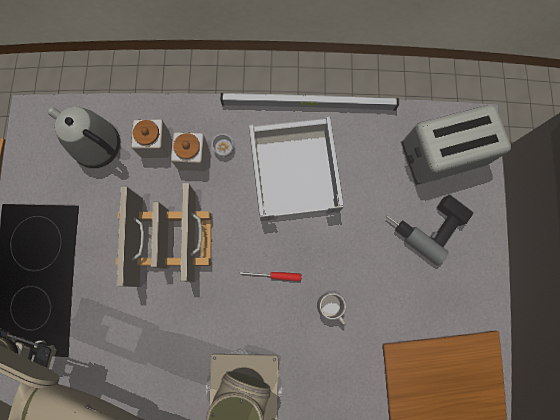

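```bash
python3 - <<'E'
import cv2
a=cv2.imread('pics/top0.png');b=cv2.imread('pics/scene0.png')
cv2.imwrite('pics/c1.png',cv2.resize(a[170:300,100:230],None,fx=4.6,fy=4.6,interpolation=cv2.INTER_CUBIC))
cv2.imwrite('pics/c2.png',cv2.resize(a[105:235,235:360],None,fx=4.6,fy=4.6,interpolation=cv2.INTER_CUBIC))
cv2.imwrite('pics/c3.png',cv2.resize(b[60:210,290:430],None,fx=4,fy=4,interpolation=cv2.INTER_CUBIC))
E
```

```text
(no output)
```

View pics/c1.png

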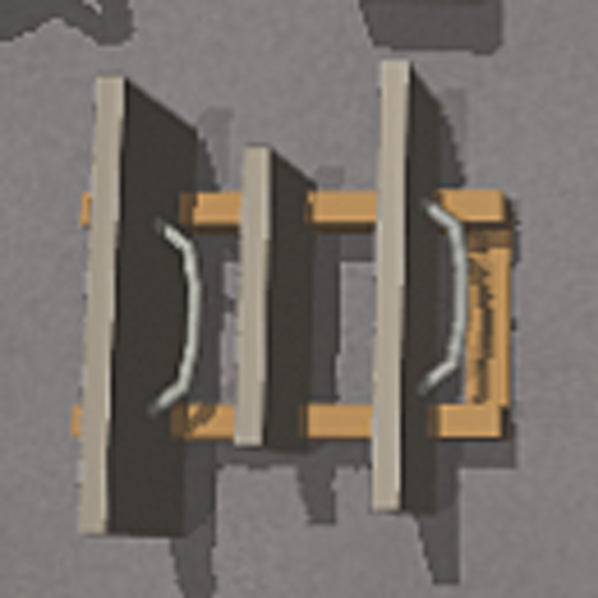

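View pics/c2.png

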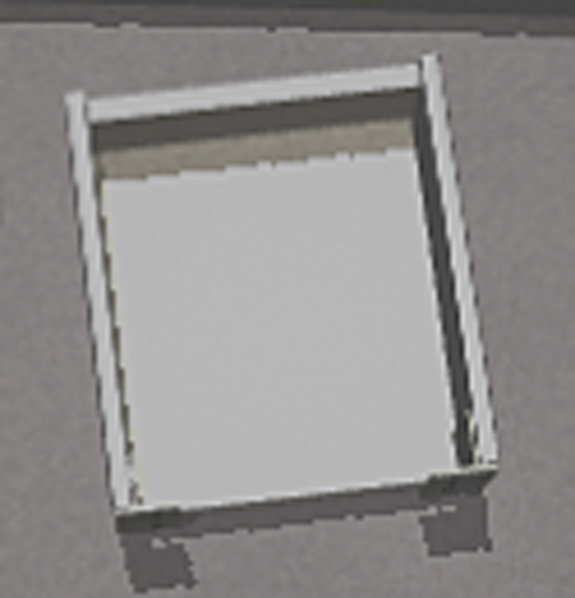

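View pics/c3.png

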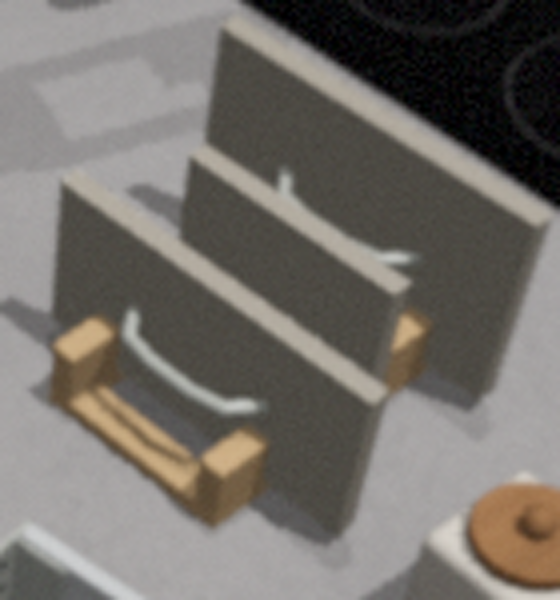

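```bash
cat >> h.py <<'E'
def crop(cam,x,y,x0,y0,f): return x0+(x+.5)/f-.5, y0+(y+.5)/f-.5
E
python3 - <<'E'
from h import *
T=lambda x,y,z: onz('top',*crop('top',x,y,100,170,4.6),z)
for n,z,P in(('right',.155,[(381,62),(409,62),(400,510),(373,508)]),('left',.191,[(97,77),(125,77),(107,533),(80,533)]),('left as low',.155,[(97,77),(125,77),(107,533),(80,533)]),('mid',.155,[(246,147),(270,147),(262,445),(234,444)])):
    Q=np.array([T(*p,z) for p in P]); print(n,Q[:,:2].round(4).tolist(),Q.mean(0).round(4),np.linalg.norm(Q[0]-Q[3]),np.linalg.norm(Q[1]-Q[2]), np.linalg.norm(Q[0]-Q[1]))
    d=(Q[0]-Q[3]+Q[1]-Q[2]); print('ang',np.degrees(np.arctan2(d[1],d[0])))
D=lambda x,y,z: onz('top',*crop('top',x,y,235,105,4.6),z)
for p in[(113,516),(497,466),(67,95),(438,54)]: print('drawer',D(*p,.12).round(4))
S=lambda x,y,z: onz('scene',*crop('scene',x,y,290,60,4),z)
print('scene right',[S(*p,.155).round(4) for p in[(64,182),(82,170),(388,388),(372,402)]])
E
python3 - <<'E'
import cv2
b=cv2.imread('pics/scene0.png')
cv2.imwrite('pics/c4.png',cv2.resize(b[180:350,215:400],None,fx=4.2,fy=3.5,interpolation=cv2.INTER_CUBIC))
E
```

```text
right [[0.6318, 0.1955], [0.6321, 0.1768], [0.3379, 0.168], [0.3387, 0.1856]] [0.4851 0.1815 0.155 ] 0.29329947104385373 0.29439380404309834 0.01872234705168478
ang 1.8272363091011696
left [[0.6101, 0.3748], [0.6104, 0.3561], [0.317, 0.3473], [0.3164, 0.3649]] [0.4635 0.3608 0.191 ] 0.29390041572670367 0.29354589100069356 0.01874549258667457
ang 1.829234949873428
left as low [[0.6182, 0.3873], [0.6185, 0.3681], [0.3171, 0.3591], [0.3165, 0.3771]] [0.4676 0.3729 0.155 ] 0.3019206515834109 0.30155645224733724 0.01925703753098348
ang 1.8292349498734402
mid [[0.5726, 0.2824], [0.5729, 0.2663], [0.377, 0.26], [0.3771, 0.2784]] [0.4749 0.2718 0.155 ] 0.19554080315724 0.19603286356841143 0.01611779642236293
ang 1.5263357920409018
drawer [ 0.5386 -0.0403  0.12  ]
drawer [ 0.5785 -0.2982  0.12  ]
drawer [ 8.344e-01 -2.000e-04  1.200e-01]
drawer [ 0.8718 -0.2589  0.12  ]
scene right [array([0.3447, 0.1694, 0.155 ]), array([0.3435, 0.1882, 0.155 ]), array([0.6329, 0.1963, 0.155 ]), array([0.6346, 0.1788, 0.155 ])]
```

View pics/c4.png

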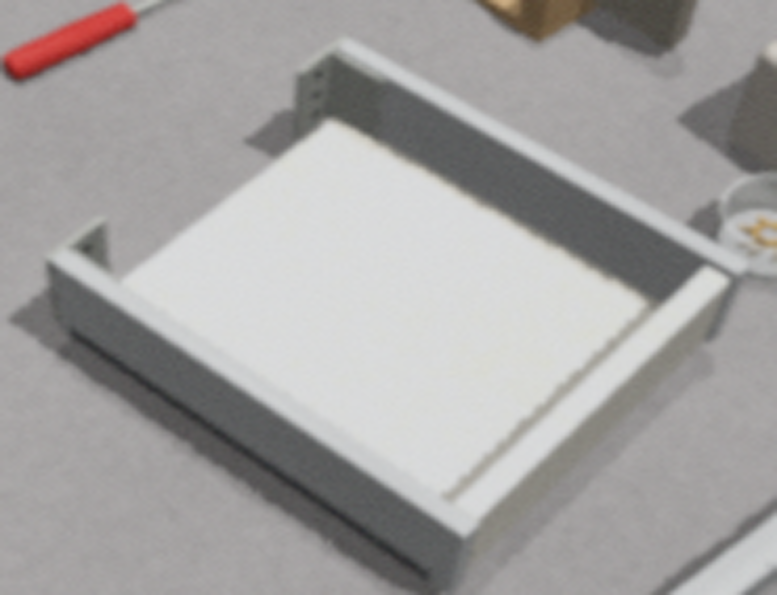

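The nearest panel to the drawer is the low front: its top at z=0.155 agrees in both views. The far left panel only gives 296 mm at the tall height. I'll measure the drawer from the scene view while the arm moves over the rack.

```bash
python3 - <<'E'
from h import *
def S(x,y,z): return onz('scene',215+(x+.5)/4.2-.5,180+(y+.5)/3.5-.5,z)
for p in[(343,39),(47,260),(742,268),(468,535)]: print(S(*p,.12).round(4))
for n,p in(('flange inL',(299,72)),('inR',(105,220))): print(n,S(*p,.118).round(4))
E
```

```text
[ 0.5461 -0.0451  0.12  ]
[ 0.5831 -0.3012  0.12  ]
[ 0.8381 -0.0066  0.12  ]
[ 0.8761 -0.2562  0.12  ]
flange inL [ 0.551  -0.0854  0.118 ]
inR [ 0.5774 -0.2558  0.118 ]
```

Call:
drive_tool(
  rows="0.01 -0.01 0.02 0 0 0 100;0.03 -0.034 0.02 0 0 2 100;0.03 -0.034 0.01 0 0 2 100;0.03 -0.034 0 0 0 2 100;0.03 -0.034 0 0 0 2 100;0.03 -0.034 0 0 0 2 100;0.03 -0.034 0 0 0 2 100;0.03 -0.034 0 0 0 2 100;0.03 -0.034 0 0 0 1 100;0.03 -0.034 0 0 0 0 100;0.03 -0.034 0 0 0 0 100;0.03 -0.034 0 0 0 0 100;0.013 -0.019 0 0 0 0 100;0 0 0 0 0 0 100;0 0 0 0 0 0 100",
)

```text
t: 1.98
tool_pos: [0.4871, 0.1819, 0.3535]
orientation: [-0.056, 3.14, 0.001]
force: [-0.5, 0.7, -0.3]
opening: 0.0928
```

Call:
drive_tool(
  rows="0 0 -0.02 0 0 0 100;0 0 -0.04 0 0 0 100;0 0 -0.04 0 0 0 100;0 0 -0.035 0 0 0 100;0 0 -0.02 0 0 0 100;0 0 -0.01 0 0 0 100;0 0 0 0 0 0 100;0 0 0 0 0 0 100",
)

```text
t: 2.98
tool_pos: [0.4878, 0.1821, 0.1887]
orientation: [-0.057, 3.14, 0.001]
force: [-0.2, -0.5, -0.4]
opening: 0.0932
```

```bash
python3 - <<'E'
from h import *
a=snap('top','t1');b=snap('scene','s1')
A=cv2.resize(a[160:310,100:250],(400,400));B=cv2.resize(b[50:200,280:430],(400,400))
cv2.imwrite('pics/m1.png',cv2.cvtColor(np.hstack([A,B]),cv2.COLOR_RGB2BGR))
E
```

```text
(no output)
```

View pics/m1.png

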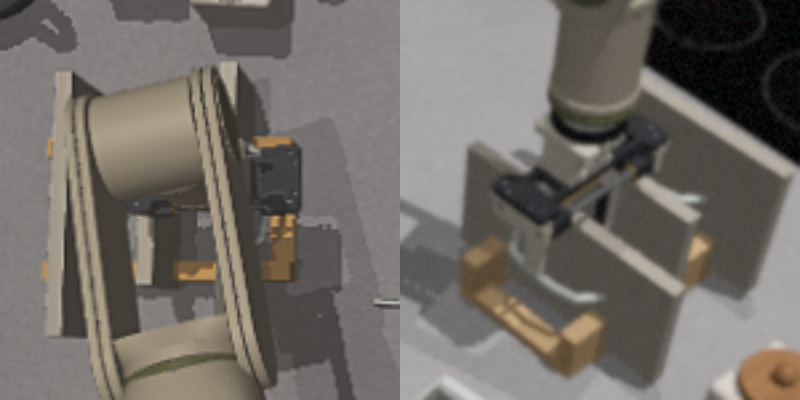

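The fingers straddle the front's middle, above the handle. I'll close the gripper.

Call:
drive_tool(
  rows="0 0 0 0 0 0 15;0 0 0 0 0 0 15;0 0 0 0 0 0 15;0 0 0 0 0 0 5;0 0 0 0 0 0 5;0 0 0 0 0 0 5;0 0 0 0 0 0 5;0 0 0 0 0 0 5",
  squeeze=40,
)

```text
t: 4.08
tool_pos: [0.4873, 0.1818, 0.1877]
orientation: [-0.056, 3.141, 0.0]
force: [0.8, 5.4, -2.5]
opening: 0.0177
```

Call:
drive_tool(
  rows="0 0 0.005 0 0 0 0;0 0 0.015 0 0 0 0;0 0 0.02 0 0 0 0;0 0 0.03 0 0 0 0;0 0 0.035 0 0 0 0;0 0 0.035 0 0 0 0;0 0 0.035 0 0 0 0;0 0 0.02 0 0 0 0;0 0 0.005 0 0 0 0;0 0 0 0 0 0 0;0 0 0 0 0 0 0",
)

```text
t: 5.45
tool_pos: [0.4869, 0.1816, 0.3859]
orientation: [0.056, -3.138, 0.001]
force: [0.7, 0.8, -4.8]
opening: 0.018
```

```bash
python3 - <<'E'
from h import *
a=snap('top','t2');b=snap('scene','s2')
A=cv2.resize(a[120:320,60:260],(400,400));B=cv2.resize(b[20:220,250:450],(400,400))
cv2.imwrite('pics/m2.png',cv2.cvtColor(np.hstack([A,B]),cv2.COLOR_RGB2BGR))
E
```

```text
(no output)
```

View pics/m2.png

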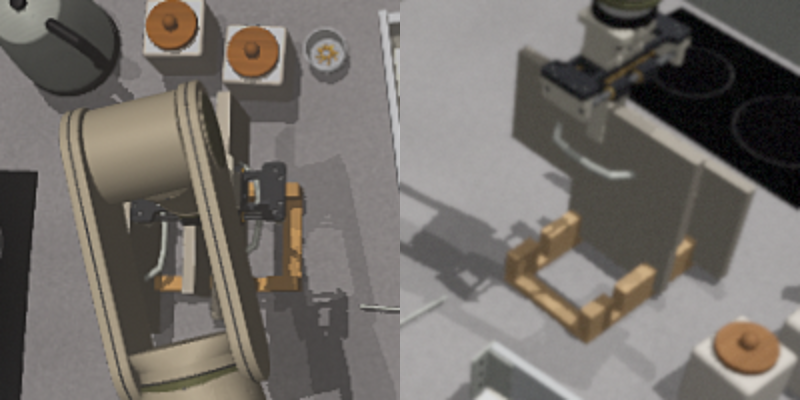

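Call:
drive_tool(
  rows="-0.001 -0.015 0 0 0 -3 0;-0.001 -0.025 0 0 0 -5 0;-0.001 -0.03 0 0 0 -7 0;-0.001 -0.03 0 0 0 -7 0;-0.001 -0.03 0 0 0 -7 0;-0.001 -0.03 0 0 0 -7 0;-0.001 -0.03 0 0 0 -7 0;-0.001 -0.03 0 0 0 -7 0;-0.001 -0.03 0 0 0 -7 0;-0.001 -0.03 0 0 0 -7 0;-0.001 -0.03 0 0 0 -7 0;-0.001 -0.025 0 0 0 -6 0;-0.001 -0.02 0 0 0 -4 0;-0.001 -0.0105 0 0 0 -2.8 0;0 0 0 0 0 0 0;0 0 0 0 0 0 0",
)

```text
t: 7.55
tool_pos: [0.4734, -0.1831, 0.3878]
orientation: [-2.054, -2.377, -0.001]
force: [0.5, 0.4, -5.0]
opening: 0.0178
```

```bash
python3 - <<'E'
from h import *
a=snap('top','t3');b=snap('scene','s3')
A=cv2.resize(a[100:300,200:400],(400,400));B=cv2.resize(b[120:340,180:400],(400,400))
cv2.imwrite('pics/m3.png',cv2.cvtColor(np.hstack([A,B]),cv2.COLOR_RGB2BGR))
E
```

```text
(no output)
```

View pics/m3.png

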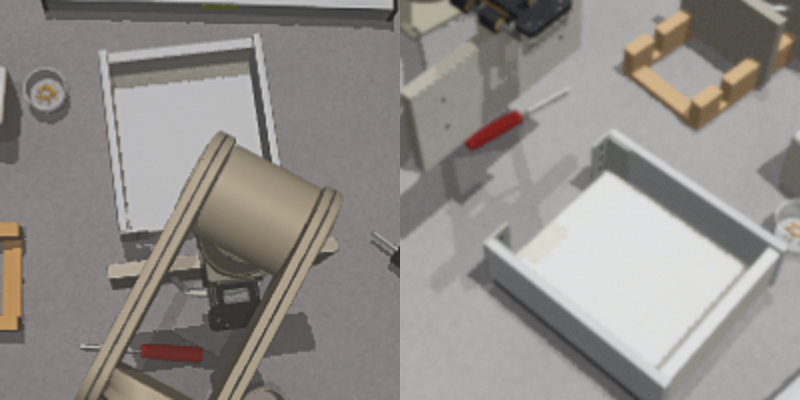

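```bash
python3 - <<'E'
from h import *
for p in[(240,273),(270,276),(301,277)]: print(onz('top',*p,.015).round(3))
E
```

```text
[0.369 0.02  0.015]
[ 0.362 -0.077  0.015]
[ 0.36  -0.178  0.015]
```

Call:
drive_tool(
  rows="0 0 -0.015 0 0 0 0;0 0 -0.03 0 0 0 0;0 0 -0.03 0 0 0 0;0 0 -0.03 0 0 0 0;0 0 -0.03 0 0 0 0;0 0 -0.025 0 0 0 0;0 0 -0.015 0 0 0 0;0 0 -0.01 0 0 0 0;0 0 0 0 0 0 0;0 0 0 0 0 0 0",
)

```text
t: 8.9
tool_pos: [0.4739, -0.184, 0.2038]
orientation: [2.055, 2.375, 0.001]
force: [-0.1, -0.6, -4.6]
opening: 0.0178
```

```bash
python3 - <<'E'
from h import *
a=snap('top','t4');b=snap('scene','s4')
cv2.imwrite('pics/t4c.png',cv2.cvtColor(cv2.resize(a[190:260,235:365],(780,420),interpolation=2),cv2.COLOR_RGB2BGR))
cv2.imwrite('pics/s4c.png',cv2.cvtColor(cv2.resize(b[150:300,170:340],(680,600),interpolation=2),cv2.COLOR_RGB2BGR))
E
```

```text
(no output)
```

View pics/t4c.png

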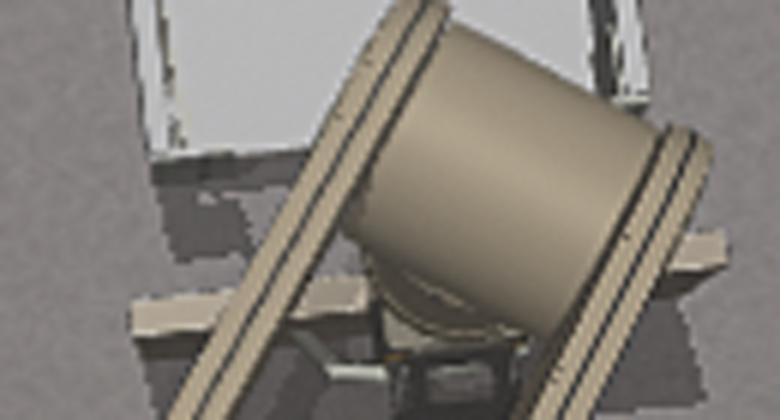

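View pics/s4c.png

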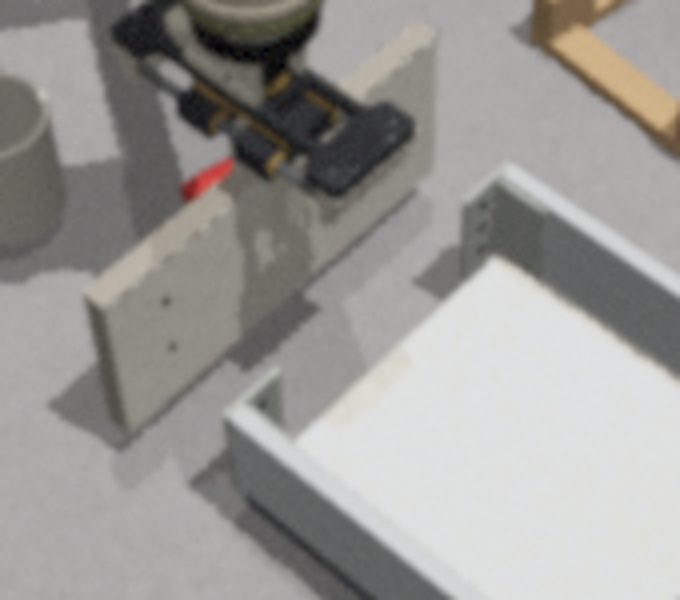

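```bash
cat > rel.py <<'E'
from h import *
def T(x,y,z): return onz('top',235+(x+.5)/6-.5,190+(y+.5)/6-.5,z)
def S(x,y,z): return onz('scene',170+(x+.5)/4-.5,150+(y+.5)/4-.5,z)
def rep(n,PL,PR,DL,DR):
    ang=lambda L,R: np.degrees(np.arctan2(-(L-R)[0],(L-R)[1]))
    ad,ap=ang(DL,DR),ang(PL,PR); r=np.radians(8.2); ux=np.array([np.cos(r),np.sin(r)]); uy=np.array([-np.sin(r),np.cos(r)])
    d=((PL+PR)/2-(DL+DR)/2)[:2]
    print(n,'drawer',ad.round(2),((DL+DR)/2).round(4),np.linalg.norm(DL-DR).round(4),'panel',ap.round(2),((PL+PR)/2).round(4),np.linalg.norm(PL-PR).round(4),'rel back x,y',d@ux,d@uy)
E
python3 - <<'E'
from rel import *
z=.171
rep('top',T(133,300,z),T(722,232,z),T(152,158,.12),T(648,100,.12))
rep('scene',S(437,35,z),S(110,309,z),S(505,166,.12),S(228,411,.12))
print(robot.read_state()['tool_pos'])
E
```

```text
top drawer 8.04 [ 0.5594 -0.1703  0.12  ] 0.258 panel 7.81 [ 0.4821 -0.1817  0.171 ] 0.293 rel back x,y -0.07806021426431839 -0.0002992194311655285
scene drawer 7.87 [ 0.5636 -0.1719  0.12  ] 0.2529 panel 8.55 [ 0.4874 -0.1806  0.171 ] 0.2908 rel back x,y -0.07667894343716988 0.0022698618756676753
[ 0.47388076 -0.18401575  0.20384757]
```

Call:
drive_tool(
  rows="0 0 -0.01 0 0 0 0;0 0 -0.01 0 0 0 0;0.01 0.0013 -0.004 0 0 0 0;0.014 0.002 0 0 0 0 0;0.014 0.002 0 0 0 0 0;0.01 0.0014 0 0 0 0 0;0.006 0.0009 0 0 0 0 0;0.002 0.0003 0 0 0 0 0;0 0 0 0 0 0 0;0 0 0 0 0 0 0",
)

```text
t: 10.25
tool_pos: [0.529, -0.1759, 0.1787]
orientation: [-2.056, -2.375, 0.0]
force: [-0.5, -0.1, -5.3]
opening: 0.0178
```

```bash
python3 - <<'E'
from h import *
a=snap('top','t5');b=snap('scene','s5')
cv2.imwrite('pics/t5c.png',cv2.cvtColor(cv2.resize(a[180:250,235:365],(780,420),interpolation=2),cv2.COLOR_RGB2BGR))
cv2.imwrite('pics/s5c.png',cv2.cvtColor(cv2.resize(b[170:300,190:330],(700,650),interpolation=2)[:600],cv2.COLOR_RGB2BGR))
E
```

```text
(no output)
```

View pics/t5c.png

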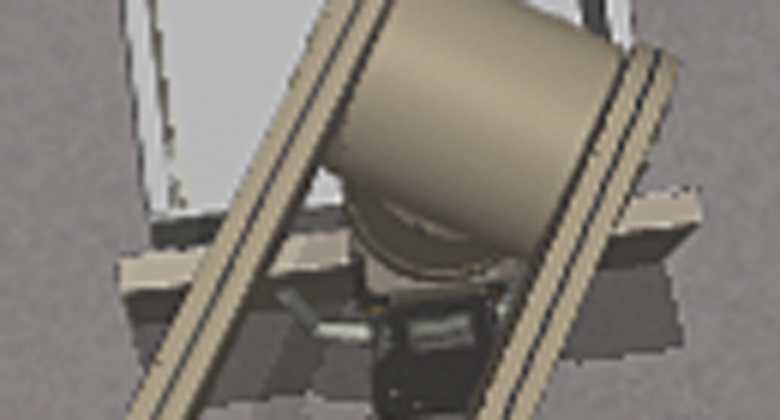

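View pics/s5c.png

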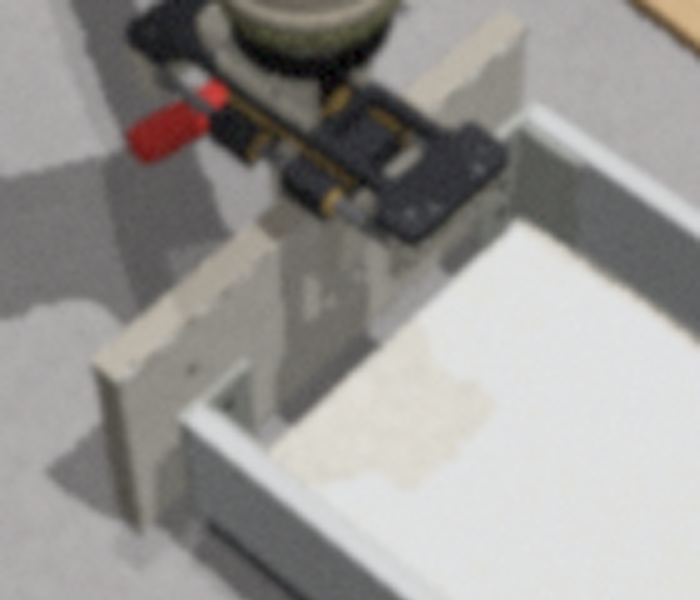

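```bash
python3 - <<'E'
import rel; from rel import *
def T(x,y,z): return onz('top',235+(x+.5)/6-.5,180+(y+.5)/6-.5,z)
def S(x,y,z): return onz('scene',190+(x+.5)/5-.5,170+(y+.5)/5-.5,z)
z=.146
rep('top',T(120,262,z),T(699,188,z),T(151,217,.12),T(648,160,.12))
rep('scene',S(527,27,z),S(118,382,z),S(535,103,.12),S(183,410,.12))
E
```

```text
top drawer 7.91 [ 0.5596 -0.17    0.12  ] 0.2585 panel 8.62 [ 0.5365 -0.1739  0.146 ] 0.2955 rel back x,y -0.02347285225920053 -0.0005634933184355032
scene drawer 7.49 [ 0.5618 -0.1699  0.12  ] 0.2557 panel 8.11 [ 0.5404 -0.1733  0.146 ] 0.2946 rel back x,y -0.021655406787076607 -0.00027949260330333795
```

Call:
drive_tool(
  rows="0.005 0.0007 -0.0015 0 0 -0.1 0;0.005 0.0007 -0.0015 0 0 -0.1 0;0.003 0.0004 -0.001 0 0 -0.1 0;0 0 -0.001 0 0 0 0;0 0 0 0 0 0 0;0 0 0 0 0 0 0",
)

```text
t: 11.1
tool_pos: [0.5422, -0.174, 0.1738]
orientation: [-2.062, -2.37, 0.0]
force: [0.6, 0.2, -4.4]
opening: 0.0174
```

Call:
drive_tool(
  rows="0 0 -0.0005 0 0 0 0;0 0 -0.0005 0 0 0 0;0 0 0 0 0 0 0;0 0 0 0 0 0 0",
)

```text
t: 11.6
tool_pos: [0.5423, -0.174, 0.1728]
orientation: [2.062, 2.37, 0.0]
force: [-0.0, 0.6, -3.7]
opening: 0.018
```

Call:
drive_tool(
  rows="0 0 -0.0005 0 0 0 0;0 0 0 0 0 0 0;0 0 0 0 0 0 0",
)

```text
t: 11.98
tool_pos: [0.5424, -0.174, 0.1728]
orientation: [2.062, 2.37, 0.0]
force: [-2.9, 1.6, 3.8]
opening: 0.0177
```

Call:
drive_tool(
  rows="0 0 -0.0005 0 0 0 0;0 0 0 0 0 0 0;0 0 0 0 0 0 0",
)

```text
t: 12.35
tool_pos: [0.5424, -0.174, 0.1727]
orientation: [2.062, 2.37, -0.0]
force: [-5.8, 2.6, 7.3]
opening: 0.0177
```

Call:
drive_tool(
  rows="0 0 0.001 0 0 0 0;0 0 0.0005 0 0 0 0;0.001 0.00014 0 0 0 0 0;0.001 0.00014 0 0 0 0 0;0.001 0.00014 0 0 0 0 0;0.001 0.00014 0 0 0 0 0;0.001 0.00014 0 0 0 0 0;0 0 0 0 0 0 0;0 0 0 0 0 0 0",
)

```text
t: 13.48
tool_pos: [0.5473, -0.1733, 0.1732]
orientation: [-2.062, -2.37, 0.0]
force: [-0.4, 0.6, -5.8]
opening: 0.0179
```

Call:
drive_tool(
  rows="0.0005 0.00007 0 0 0 0 0;0.0005 0.00007 0 0 0 0 0;0 0 0 0 0 0 0;0 0 0 0 0 0 0",
)

```text
t: 13.98
tool_pos: [0.5483, -0.1732, 0.1732]
orientation: [-2.062, -2.37, 0.0]
force: [-0.1, -0.1, -4.2]
opening: 0.0179
```

Call:
drive_tool(
  rows="0.0005 0.00007 0 0 0 0 0;0.0005 0.00007 0 0 0 0 0;0 0 0 0 0 0 0;0 0 0 0 0 0 0",
)

```text
t: 14.48
tool_pos: [0.5493, -0.173, 0.1732]
orientation: [-2.062, -2.37, -0.0]
force: [0.2, -0.7, -5.3]
opening: 0.0173
```

```bash
python3 - <<'E'
from h import *
a=snap('top','t6');b=snap('scene','s6')
cv2.imwrite('pics/t6c.png',cv2.cvtColor(cv2.resize(a[180:250,235:365],(780,420),interpolation=2),cv2.COLOR_RGB2BGR))
cv2.imwrite('pics/s6c.png',cv2.cvtColor(cv2.resize(b[170:290,190:330],(700,600),interpolation=2),cv2.COLOR_RGB2BGR))
E
```

```text
(no output)
```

View pics/t6c.png

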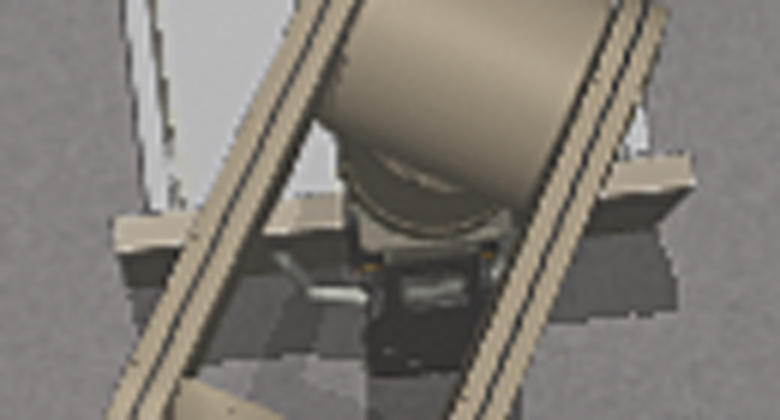

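View pics/s6c.png

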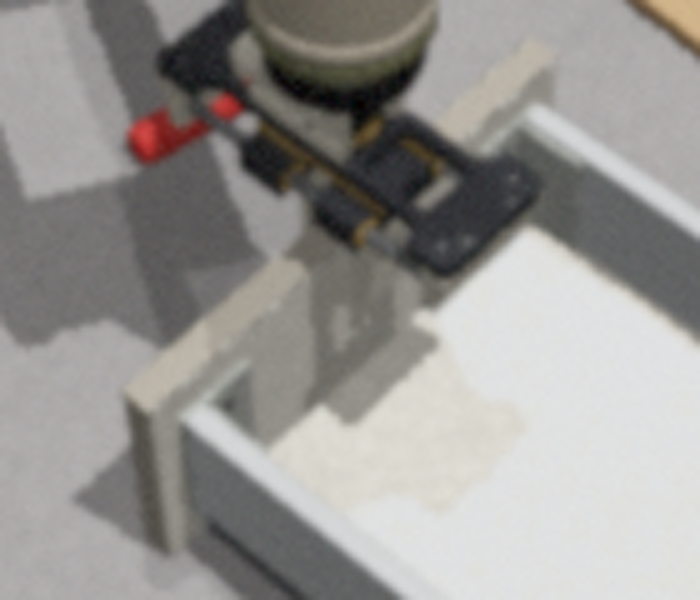

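```bash
python3 - <<'E'
import rel; from rel import *
def T(x,y,z): return onz('top',235+(x+.5)/6-.5,180+(y+.5)/6-.5,z)
def S(x,y,z): return onz('scene',190+(x+.5)/5-.5,170+(y+.5)/5-.5,z)
z=.1405
rep('top',T(115,217,z),T(690,155,z),T(151,217,.12),T(648,160,.12))
rep('scene',S(555,52,z),S(151,411,z),S(535,103,.12),S(183,410,.12))
E
```

```text
top drawer 7.91 [ 0.5596 -0.17    0.12  ] 0.2585 panel 7.52 [ 0.5573 -0.1705  0.1405] 0.2946 rel back x,y -0.0023267061497783503 -9.840595843994864e-05
scene drawer 7.49 [ 0.5618 -0.1699  0.12  ] 0.2557 panel 8.3 [ 0.5595 -0.1697  0.1405] 0.2938 rel back x,y -0.0022419929406993916 0.0005026773936334421
```

Call:
drive_tool(
  rows="0.0005 0.00007 0 0 0 0 0;0.0005 0.00007 0 0 0 0 0;0 0 0 0 0 0 0;0 0 0 0 0 0 0",
)

```text
t: 15.08
tool_pos: [0.5501, -0.173, 0.1732]
orientation: [-2.061, -2.37, 0.001]
force: [-2.8, -1.5, -3.8]
opening: 0.0175
```

Call:
drive_tool(
  rows="0.0005 0.00007 0 0 0 0 0;0.0005 0.00007 0 0 0 0 0;0 0 0 0 0 0 0;0 0 0 0 0 0 0",
)

```text
t: 15.58
tool_pos: [0.5503, -0.173, 0.1732]
orientation: [-2.061, -2.369, 0.003]
force: [-10.2, -0.9, 1.2]
opening: 0.0181
```

```bash
python3 - <<'E'
from h import *
for i in range(6):
    s=robot.read_state();print(s['t'].__round__(2),s['tool_pos'].round(4),s['orientation'].round(4),s['force'].round(1),s['wrist_torque'].round(2)); robot.read_camera('top')
E
```

```text
15.57 [ 0.5503 -0.173   0.1732] [-2.0606 -2.3688  0.0029] [-10.2  -0.9   1.2] [-0.21  1.58  0.43]
15.62 [ 0.5503 -0.173   0.1732] [-2.0605 -2.3688  0.0029] [-10.   -0.8   0.1] [-0.27  1.55  0.37]
15.68 [ 0.5503 -0.173   0.1732] [-2.0606 -2.3688  0.0029] [-10.   -1.8   0.5] [-0.19  1.54  0.37]
15.72 [ 0.5502 -0.1729  0.1732] [-2.0606 -2.3688  0.0029] [-8.9 -0.7  1.2] [-0.24  1.54  0.41]
15.78 [ 0.5503 -0.173   0.1732] [-2.0606 -2.3688  0.0029] [-9.5 -1.5  0.6] [-0.22  1.6   0.42]
15.82 [ 0.5503 -0.173   0.1732] [-2.0607 -2.3687  0.0029] [-9.9 -1.2  0.9] [-0.22  1.54  0.36]
```

Call:
drive_tool(
  rows="0.0001 0 0.0003 0 0 0.15 0;0 0 0 0 0 0 0;0 0 0 0 0 0 0",
)

```text
t: 16.25
tool_pos: [0.5503, -0.173, 0.1732]
orientation: [-2.058, -2.371, 0.003]
force: [-9.6, -1.4, -2.3]
opening: 0.0173
```

```bash
python3 - <<'E'
from h import *
for i in range(3):
    s=robot.read_state();print(s['t'].__round__(2),s['tool_pos'].round(4),s['orientation'].round(4),s['force'].round(1),s['wrist_torque'].round(2)); robot.read_camera('top')
E
```

```text
16.25 [ 0.5503 -0.173   0.1732] [-2.0577 -2.371   0.003 ] [-9.6 -1.4 -2.3] [-0.32  1.42  0.2 ]
16.3 [ 0.5503 -0.1729  0.1732] [-2.0576 -2.3711  0.003 ] [-8.5 -2.1 -0.8] [-0.31  1.43  0.26]
16.35 [ 0.5503 -0.173   0.1732] [-2.0577 -2.371   0.003 ] [-8.8 -0.4 -1.4] [-0.31  1.47  0.19]
```

Call:
drive_tool(
  rows="0.0003 0 0.0002 0 0 0.12 0;0 0 0 0 0 0 0;0 0 0 0 0 0 0;0 0 0 0 0 0 0",
)

```text
t: 16.9
tool_pos: [0.5503, -0.173, 0.1732]
orientation: [-2.055, -2.373, 0.004]
force: [-10.0, -1.6, -1.0]
opening: 0.0178
```

```bash
python3 - <<'E'
from h import *
for i in range(4):
    s=robot.read_state();print(s['t'].__round__(2),s['tool_pos'].round(4),s['orientation'].round(4),s['force'].round(1),s['wrist_torque'].round(2)); a=robot.read_camera('top')
b=snap('scene','s7')
A=cv2.resize(a[180:250,235:365],(780,420),interpolation=2)
cv2.imwrite('pics/t7c.png',cv2.cvtColor(A,cv2.COLOR_RGB2BGR))
cv2.imwrite('pics/s7c.png',cv2.cvtColor(cv2.resize(b[170:290,190:330],(700,600),interpolation=2),cv2.COLOR_RGB2BGR))
E
```

```text
16.9 [ 0.5503 -0.173   0.1732] [-2.055  -2.3725  0.0036] [-10.   -1.6  -1. ] [-0.42  1.55  0.08]
16.95 [ 0.5503 -0.173   0.1732] [-2.055  -2.3726  0.0035] [-9.4 -1.8 -0.6] [-0.39  1.6   0.08]
17.0 [ 0.5503 -0.173   0.1732] [-2.0551 -2.3725  0.0035] [-9.1 -2.  -1.1] [-0.42  1.62  0.08]
17.05 [ 0.5503 -0.173   0.1732] [-2.055  -2.3725  0.0035] [-9.6 -1.4 -1.4] [-0.39  1.56  0.1 ]
```

View pics/t7c.png

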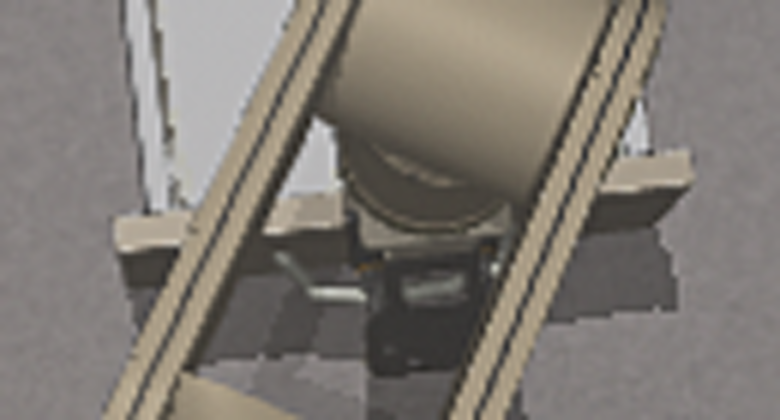

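View pics/s7c.png

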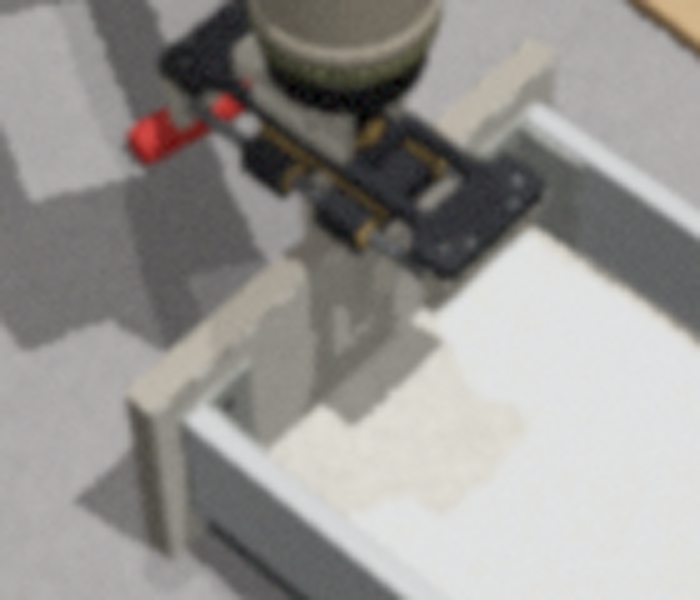

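Call:
drive_tool(
  rows="0.0003 0.0001 0.0002 0 0 0.05 0;0.0002 0 0.0001 0 0 0 0;0 0 0 0 0 0 0;0 0 0 0 0 0 0",
)

```text
t: 17.65
tool_pos: [0.5504, -0.1729, 0.1732]
orientation: [-2.054, -2.373, 0.005]
force: [-11.3, -2.0, -1.6]
opening: 0.0176
```

```bash
python3 - <<'E'
from h import *
for i in range(5):
    s=robot.read_state();print(s['t'].__round__(2),s['tool_pos'].round(4),s['orientation'].round(4),s['force'].round(1),s['wrist_torque'].round(2)); a=robot.read_camera('top')
E
```

```text
17.65 [ 0.5504 -0.1729  0.1732] [-2.0535 -2.3727  0.0047] [-11.3  -2.   -1.6] [-0.53  1.8   0.03]
17.7 [ 0.5504 -0.1729  0.1732] [-2.0536 -2.3727  0.0046] [-11.1  -2.4  -1.4] [-0.52  1.83  0.05]
17.75 [ 0.5504 -0.173   0.1732] [-2.0536 -2.3727  0.0046] [-11.9  -1.8  -1.5] [-0.58  1.82  0.07]
17.8 [ 0.5504 -0.173   0.1732] [-2.0536 -2.3727  0.0046] [-10.4  -1.4  -1.1] [-0.54  1.81  0.07]
17.85 [ 0.5504 -0.173   0.1732] [-2.0536 -2.3727  0.0047] [-11.2  -2.3  -1.3] [-0.57  1.86  0.06]
```

```bash
python3 - <<'E'
from rel import *
def S(x,y,z): return onz('scene',190+(x+.5)/5-.5,170+(y+.5)/5-.5,z)
print(S(128,400,.1405)-S(163,551,.0005), S(155,412,.1405)-S(186,556,.0005))
print(robot.read_state()['force'])
b=snap('scene','s8'); cv2.imwrite('pics/s8c.png',cv2.cvtColor(cv2.resize(b[240:290,205:255],(600,600),interpolation=2),cv2.COLOR_RGB2BGR))
E
```

```text
[-0.00465611 -0.00391833  0.14      ] [-0.00113879 -0.0054575   0.14      ]
[-11.7534689   -2.90466281  -1.97363876]
```

View pics/s8c.png

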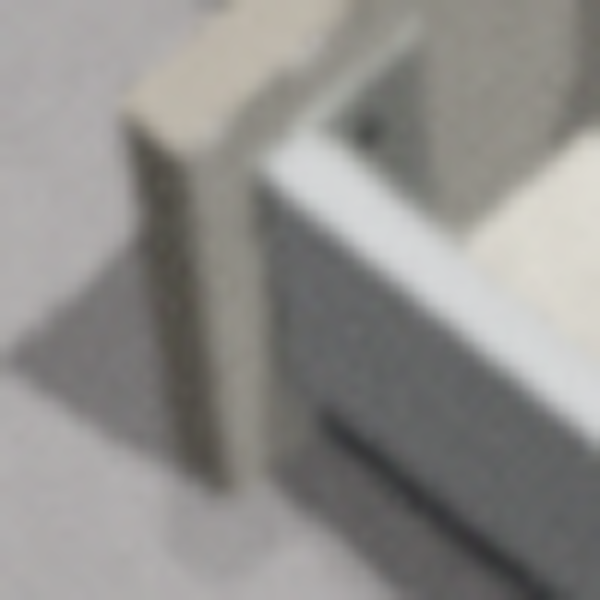

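```bash
python3 - <<'E'
from rel import *
from scipy.spatial.transform import Rotation as Ro
def S(x,y,z): return onz('scene',205+(x+.5)/12-.5,240+(y+.5)/12-.5,z)
print('panel outer',S(128,112,.1405)-S(215,487,.0005),'inner', S(188,158,.1405)-S(241,487,.0005))
print('drawer',S(264,172,.12)-S(280,395,.025))
for o in([-2.062,-2.37,0],[-2.0536,-2.3727,.0046],[-.056,3.141,0]): print(Ro.from_rotvec(o).as_matrix()[:,2].round(4))
E
```

```text
panel outer [-0.00743263 -0.00266715  0.14      ] inner [ 0.00494367 -0.00424533  0.14      ]
drawer [ 0.00583501 -0.00065317  0.095     ]
[-1.e-04  1.e-04 -1.e+00]
[-4.6e-03  1.0e-04 -1.0e+00]
[ 1.e-04  0.e+00 -1.e+00]
```

Call:
drive_tool(
  rows="0.0003 0 0 -0.04 0.3 0 0;0 0 0 0 0 0 0;0 0 0 0 0 0 0",
)

```text
t: 18.32
tool_pos: [0.5507, -0.1729, 0.1732]
orientation: [-2.051, -2.37, 0.011]
force: [-12.0, -1.0, -1.0]
opening: 0.0175
```

```bash
cat > st.py <<'E'
from h import *
from scipy.spatial.transform import Rotation as Ro
L=[]
for i in range(5):
    s=robot.read_state();L.append(np.r_[s['tool_pos'],Ro.from_rotvec(s['orientation']).as_matrix()[:,2][:2],s['force'],s['wrist_torque']]); robot.read_camera('top')
print(round(s['t'],2),np.mean(L,0).round(4))
E
python3 st.py
```

```text
18.52 [ 5.50700e-01 -1.72900e-01  1.73200e-01 -9.90000e-03 -5.00000e-04
 -1.19902e+01 -1.67180e+00 -1.24210e+00 -5.51800e-01  1.86050e+00
  3.95000e-02]
```

Call:
drive_tool(
  rows="-0.0003 0 0 0.04 -0.3 0 0;-0.0002 0 0 0.035 -0.25 0 0;0 0 0 0 0 0 0;0 0 0 0 0 0 0",
)

```text
t: 19.08
tool_pos: [0.5501, -0.173, 0.1732]
orientation: [-2.056, -2.375, -0.0]
force: [-11.9, -2.4, -1.8]
opening: 0.0176
```

```bash
python3 st.py
```

```text
19.27 [ 5.50100e-01 -1.73000e-01  1.73200e-01 -4.00000e-04  7.00000e-04
 -1.15083e+01 -2.12930e+00 -1.48830e+00 -5.81300e-01  1.97150e+00
  6.19000e-02]
```

Call:
drive_tool(
  rows="0 0 0 0 0 0 0;0 0 0 0 0 0 0;0 0 0 0 0 0 0;0 0 0 0 0 0 0;0 0 0 0 0 0 0;0 0 0 0 0 0 0;0 0 0 0 0 0 0;0 0 0 0 0 0 0;0 0 0 0 0 0 0;0 0 0 0 0 0 0;0 0 0 0 0 0 0;0 0 0 0 0 0 0;0 0 0 0 0 0 0;0 0 0 0 0 0 0;0 0 0 0 0 0 0;0 0 0 0 0 0 0;0 0 0 0 0 0 0;0 0 0 0 0 0 0;0 0 0 0 0 0 0;0 0 0 0 0 0 0",
)

```text
t: 21.82
tool_pos: [0.5501, -0.173, 0.1732]
orientation: [-2.055, -2.375, -0.0]
force: [-10.9, -3.0, -1.6]
opening: 0.0177
```

```bash
python3 st.py; python3 - <<'E'
from h import *
a=snap('top','t9');b=snap('scene','s9')
cv2.imwrite('pics/m9.png',cv2.cvtColor(np.hstack([cv2.resize(a[160:260,230:370],(400,300)),cv2.resize(b[120:270,190:390],(400,300))]),cv2.COLOR_RGB2BGR))
E
```

```text
22.02 [ 5.50100e-01 -1.73000e-01  1.73100e-01 -5.00000e-04  7.00000e-04
 -1.13464e+01 -2.56300e+00 -1.71320e+00 -6.02700e-01  1.96940e+00
  3.61000e-02]
```

View pics/m9.png

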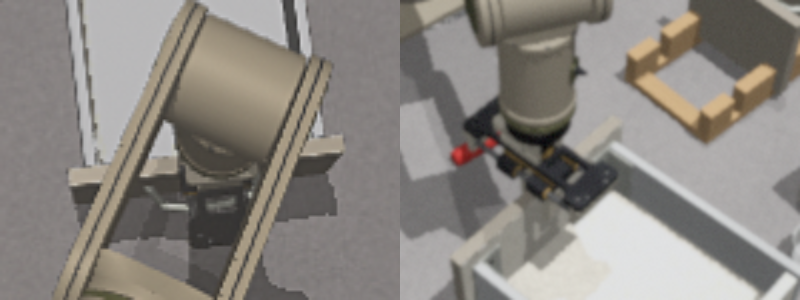

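```bash
python3 -c "
from plant import robot
print(robot.close_job()); print(robot.read_state()['force'])"
```

```text
the job is handed in; nothing more can be done
None
the job is handed in; nothing more can be done
```

I took the low, wide front from the rack slot nearest the drawer and stood it against the drawer's brackets, handle outward. I handed the job in at about 22 s, with the arm still holding it pressed there.

**Push:** the last checks showed a steady push of about 11.6 N for over 2.5 s. The turning moment about the vertical was about 0.04 N m, so both brackets share the load almost equally.

**Position:** just before contact, the two camera views put the front within about 0.5 mm of centre. The tool is upright to about 0.001 rad. The underside is about 0.5 mm above the worktop, worked out from the height at which it touched.

**Less certain:**
- **Uprightness from the pictures:** measuring the board's own edge gave conflicting tilts, so I relied on the tool's pose and on how the forces changed when I tilted the tool.
- **Parallel to the drawer:** single-view angles for the drawer and the front differed by up to 0.8°. The evidence that it sits square is the balanced load on the brackets.
- **Vertical load:** about 3 N of the front's weight is not on the gripper. I put this down to friction on the brackets, but could not separate it from light worktop contact.

The final pictures show nothing else disturbed, but I did not measure the other objects again.

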